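# Open the wide eye case by its recessed paddle

## Robot

A 6-joint arm with a two-finger parallel gripper is mounted at the origin on the work surface. World frame = base frame: x ahead of the robot, y to its left, z up, the work surface at z = 0. Lengths are in m, angles in degrees, forces in N, time in s.
With the tool pointing down it reaches from about 0.375 to 0.9 m from the base axis. Payload 3.1 kg.
Tool frame: the origin (TCP) lies between the finger pads; the fingertips stand 22 mm ahead of it and the grasp point (between the pads) lies 3 mm ahead of it; y points along the fingers, x is the direction in which the jaws open and shut, and the axes are right-handed (so a half turn about y gives the same grasp; the last joint's range is limited). The gripper opens to 87 mm and grips with 3 to 60 N. Pads are 19 mm wide; open, the fingers measure 117 mm over their backs; the gripper's body (75 mm by 190 mm) begins 51 mm behind the grasp point.
Start: joints at [-77.263, 30.224, 82.088, -0, 67.689, -10.227], TCP at [0.244, -0.575, 0.245] pointing down, gripper open.
Joint ranges: [-176.69, 176.69], [-43.24, 126.21], [12.49, 139.97], [-82, 262], [0, 151.66], [-163.58, 163.58]. Speed limits (degrees/s): [159.86, 159.86, 180, 180, 180, 180].

## Interface

Orientations are given as a 3x3 rotation matrix whose columns are the frame's x, y, z axes.
In Python, from rig import bot, imaging, workorder gives the robot as it stands. The module is installed in compiled form; this text tells all that it offers.
- The arm moves only by the tool drive_tool, never from a script. Its argument "commands" is a list of rows, each an object of numbers: "dx", "dy", "dz": the shift along the tool's x, y, z normalised to -1 to 1, where 1 is 4 cm; "wx", "wy", "wz": the turn, a rotation vector about the tool's x, y, z normalised to -1 to 1, where 1 is pi/2 rad; "grip": the finger opening in mm, from 0 to 87. In form: [{"dx": .., "dy": .., "dz": .., "wx": .., "wy": .., "wz": .., "grip": ..}, ...]. A call has 1 to 8 rows; each row shifts and turns the commanded pose from where the row before left it, along the tool's axes as they then stand; what a row does not reach is not made up. A row lasts 1/8 s, in which the tool goes at most 62.5 mm and 10.7 degrees, less where a joint would pass 70% of its speed; a pose out of reach is approached as far as the arm can. A call with a number of a shift or a turn outside -1 to 1 is refused whole. A call with a gripper value outside its range is refused whole. The fingers move at their own pace and stop on an object; the grip force is fixed at half the most. Time passes only in rows, so rows that do not move let the fingers close. It gives the time, the measured TCP pose, the force and the opening at its end, in the units of the state.
- bot.read_state(): the state, without advancing time (a new reading comes with each control period).
- imaging.capture(name): name is "side" or "top"; returns (picture, depth): 384x512x3 uint8, red, green, blue; 384x512 float32, m along the optical axis (not along the pixel's ray), 0 where there is no reading.
- imaging.get_calibration(name): a dict with "mtx" (3x3 intrinsics, pixels), "world_to_cam" (4x4, takes a point from world to camera coordinates). Camera axes: x right, y down, z forward; pixel columns grow to the right and rows downward; lengths in m; the calibration is good to about 2 mm. A picture is of the moment at which its call begins. get_calibration takes no time and is no camera call.
- workorder.hand_in(): hands the job in, once; it reports no verdict.
The state is a dict: "time_s": time; "joint_positions": joint angles; "qvel": joint speeds; "tau": joint torques, N m; "position": TCP position; "tcp_rot": TCP orientation; "force": force on the tool from outside, world axes, zero at the start; "moment": the same for the moment, N m; "opening": opening from 0.0 (shut) to 1.0 (fully open).
Only numpy, scipy, OpenCV 4.12 (cv2) and the standard library are available. Lean on these libraries where they do the work, as an engineer would, in place of code of your own. Each camera call takes 0.05 s, during which the arm holds its last target. There are 200 camera calls.

## Task

On the toymaker's bench stand two metal supply cases with latched lids. Open the wider one: pull up the paddle handle recessed in its lid to trip the latch, keep pulling to raise the lid to about 60 degrees, then let go and leave it standing open. Keep the narrower case shut.

Things in the scene. Friction and masses are not known exactly. Their poses are not given: they have to be found in the camera images.
- wide_grip (a point): Grip point of the wider case's paddle: mid-width, half-thickness, 15 mm behind the free edge (robot's side), 107 mm above the bench. Dark steel plate 55 long, 45 wide (y), 10 mm thick, flush in a recess in the lid; free room 42 mm at each side, 35 before the free edge, 28 below: its sides can be pinched from above. Axes: x from free edge to pivot, y along pivot, z up out of the lid.
- wide_paddle (a joint): Pull angle of that paddle, rad: 0 flush, grows as its free edge is pulled up; stop at 0.7. The pivot is 40 mm from wide_grip along its +x. A spring (about 3 N at wide_grip at first, 8 N at the stop) returns it. Above about 0.35 the latch is free; at less it holds a shut lid.
- wide_hinge (a point): Middle of the wider case's lid hinge, at its rear upper edge, 100 mm above the bench. Case: aluminium, grey lid, 220 deep, 290 wide, 112 mm high, fixed. Lid's axes: x from front edge to hinge, y along the hinge, z out of the top. In these, mm: paddle pivot (-105, 0, 7), wide_grip at rest (-145, 0, 7), lid's top z = 12, front edge x = -220.
- wide_lid (a joint): Opening angle of the wider case's lid, rad: 0 shut, grows as the front edge rises, stop at 1.3. A stiff friction hinge keeps the lid at any angle; raising it takes about 10 N at the paddle.
- narrow_lid (a joint): Opening angle of the narrower case's lid, rad: 0 shut. That case looks the same, paddle included, but is 200 mm wide; it stands to the left or right of the wider one.

How it is judged (in metres and radians):
At the end, for the whole second after the job is handed in: The wider case's lid stands open by at least 0.85 rad (49 degrees), at rest and let go, and the narrower case's lid is shut (under 0.05 rad) (value of joint wide_lid above 0.85 rad and value of joint narrow_lid below 0.05 rad and velocity of joint wide_lid between -0.05 and 0.05 rad/s); the robot touches nothing.
It fails at once if the narrower case's lid was opened (value of joint narrow_lid above 0.1 rad).
It also fails if it takes over 40 s, if anything falls off the work surface, if the arm or the gripper's body presses on something with over 40 N, if the wrist force passes 120 N, or if a joint passes its speed limit or range.

## Working session

There is one attempt and no reset: what is moved stays moved. The work goes in short steps, Python scripts to look and compute and a tool call to move; the robot and the scene stay as the last step left them, time stands still between calls to the robot, and variables do not carry over. Pictures are saved under pics/ and viewed, on a budget of 10 in all, crops included, one or two more only if the job needs it, and the job is handed in when it is done.

Besides the shell and the picture viewer there is one more tool, called after "Emit:" by a JSON object that holds its "name" and its "arguments", one argument or row to a line. drive_tool: Moves the arm, as the interface text tells. Its arguments: {"type":"object","properties":{"commands":{"type":"array"}},"required":["commands"]}

```bash
mkdir -p pics; python3 - <<'E'
from rig import bot, imaging
import cv2, numpy as np
for n in ("top","side"):
    p,d=imaging.capture(n); np.savez(f"{n}0.npz",p=p,d=d)
    cv2.imwrite(f"pics/{n}0.png",p[:,:,::-1])
    c=imaging.get_calibration(n); print(n,np.round(c["mtx"],1).tolist(),np.round(c["world_to_cam"],3).tolist())
s=bot.read_state(); print(s["time_s"],s["position"],np.round(s["tcp_rot"],3).tolist())
E
```

```text
top [[437.5, 0.0, 263.9], [0.0, 437.5, 187.9], [0.0, 0.0, 1.0]] [[0.017, -1.0, 0.017, -0.013], [-0.995, -0.019, -0.1, 0.615], [0.1, -0.015, -0.995, 0.882], [0.0, 0.0, 0.0, 1.0]]
side [[359.7, 0.0, 251.1], [0.0, 359.7, 197.3], [0.0, 0.0, 1.0]] [[-0.938, -0.346, -0.014, 0.561], [-0.18, 0.521, -0.834, 0.226], [0.296, -0.78, -0.551, 0.609], [0.0, 0.0, 0.0, 1.0]]
0.1 [ 0.24371344 -0.5748902   0.24370463] [[0.39, -0.0, 0.921], [-0.921, 0.002, 0.39], [-0.002, -1.0, 0.0]]
```

View pics/top0.png

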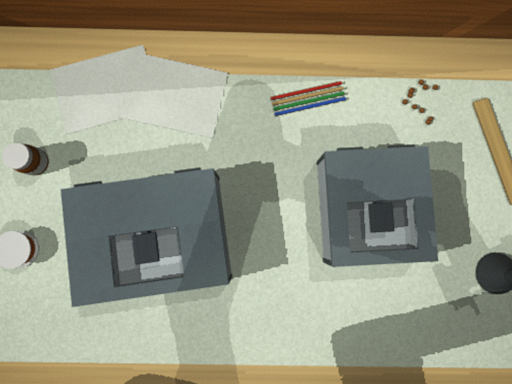

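View pics/side0.png

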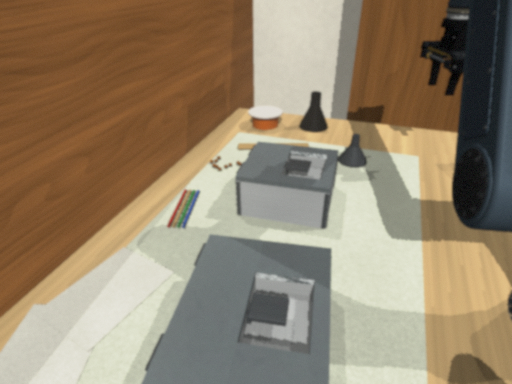

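The top view shows the wide case on the left: lid corners near (62,188), (216,170), (230,284) and (73,305), with the dark paddle centred near (146,248). The narrow case is on the right. The side view agrees. Next I'll measure the lid and paddle.

```bash
cat > h.py <<'E'
import numpy as np, cv2
from rig import bot, imaging
def cloud(n,d):
    c=imaging.get_calibration(n);K=c["mtx"];M=np.linalg.inv(c["world_to_cam"])
    v,u=np.mgrid[:d.shape[0],:d.shape[1]]
    P=np.stack([(u-K[0,2])/K[0,0]*d,(v-K[1,2])/K[1,1]*d,d],-1)
    return P@M[:3,:3].T+M[:3,3]
def ray(n,uv,z):
    c=imaging.get_calibration(n);K=np.array(c["mtx"]);M=np.linalg.inv(c["world_to_cam"])
    uv=np.asarray(uv,float); r=np.c_[(uv-K[:2,2])/K[[0,1],[0,1]],np.ones(len(uv))]@M[:3,:3].T
    return M[:3,3]+r*((z-M[2,3])/r[:,2])[:,None]
E
python3 - <<'E'
from h import *
a=np.load("top0.npz");p,d=a["p"],a["d"];W=cloud("top",d)
m=((abs(W[...,2]-.112)<.008)&(d>0)).astype(np.uint8)
cs,_=cv2.findContours(m,cv2.RETR_EXTERNAL,cv2.CHAIN_APPROX_NONE)
for c in cs:
    if cv2.contourArea(c)<3000: continue
    X=ray("top",c[:,0],.112)[:,:2].astype(np.float32)
    r=cv2.minAreaRect(X*1000); print("lid",r, np.round(cv2.boxPoints(r)).tolist())
sub=p[225:295,100:195]; g=sub.max(2)
m2=np.zeros(g.shape,np.uint8); m2[g<45]=1
z=W[225:295,100:195,2]
print(np.round(z[::8,::8],3)); print(g[::6,::6])
for t in (35,45,55):
    m2=cv2.morphologyEx((g<t).astype(np.uint8),cv2.MORPH_OPEN,np.ones((5,5)))
    for c in cv2.findContours(m2,cv2.RETR_EXTERNAL,cv2.CHAIN_APPROX_NONE)[0]:
        if cv2.contourArea(c)<200: continue
        X=ray("top",c[:,0]+[100,225],.112)[:,:2].astype(np.float32)
        print(t,"paddle",cv2.boundingRect(c),cv2.minAreaRect(X*1000))
E
```

```text
lid ((514.9674072265625, 224.03762817382812), (225.26657104492188, 291.0006408691406), 8.995607376098633) [[381.0, 350.0], [426.0, 63.0], [649.0, 98.0], [603.0, 385.0]]
lid ((580.5267944335938, -221.4447021484375), (225.17501831054688, 201.79920959472656), 3.982699155807495) [[461.0, -129.0], [475.0, -330.0], [700.0, -314.0], [686.0, -113.0]]
[[0.111 0.112 0.115 0.111 0.114 0.112 0.114 0.112 0.111 0.114 0.112 0.111]
 [0.113 0.114 0.116 0.108 0.078 0.076 0.112 0.074 0.075 0.072 0.112 0.114]
 [0.114 0.115 0.072 0.077 0.113 0.111 0.112 0.111 0.074 0.075 0.113 0.111]
 [0.114 0.111 0.075 0.075 0.075 0.113 0.114 0.113 0.072 0.074 0.112 0.111]
 [0.111 0.113 0.077 0.074 0.074 0.114 0.112 0.112 0.074 0.074 0.075 0.113]
 [0.115 0.114 0.081 0.075 0.075 0.075 0.076 0.074 0.074 0.073 0.076 0.112]
 [0.112 0.939 0.086 0.074 0.074 0.075 0.075 0.073 0.076 0.075 0.076 0.112]
 [0.111 0.115 0.096 0.075 0.076 0.071 0.101 0.115 0.113 0.111 0.111 0.112]
 [0.114 0.113 0.111 0.112 0.111 0.111 0.114 0.113 0.115 0.114 0.112 0.112]]
[[103 102 103 105 108 103 104 105 105 108 106 107 109 109 104 106]
 [102 105 103 102 105 103  95  75  26  67  97 100 104  93 104 102]
 [100 100  60  99  99  97  66  65  69  64 120 120 117  88 106 106]
 [ 98  99  66 117 121 117  67  65  65  68 120 120 119 100 107 108]
 [103 100  60 123 120 120  67  64  62  67 116 117 118 109 104 108]
 [ 98 101  60 121 118 118  67  65  67  68 122 120 117 124 110  98]
 [ 98 101  62 114 120 120  65  67  64  72 188 188 189 189 105  94]
 [101 101  67  96 119 125 105 177 157 155 159 161 161 164 109  92]
 [103 104  76  66  92  92  91 165 167 161 162 159 161 122  88  93]
 [104 103  95  57  93  93  92 126  90  76  60  76  97 112  92  96]
 [104 106 107  54  64  92 105 105 106 106 107 110 108 107  92  94]
 [103 100 101 101 103 106 103 106 108 105 106 107 107 118 160 164]]
```

```bash
python3 - <<'E'
from h import *
a=np.load("top0.npz");p,d=a["p"],a["d"];W=cloud("top",d)
g=p.max(2); z=W[...,2]
m=((abs(z-.113)<.009)&(g<82)).astype(np.uint8); m[:225]=0;m[290:]=0;m[:,:100]=0;m[:,195:]=0
m=cv2.morphologyEx(m,cv2.MORPH_OPEN,np.ones((5,5)))
for c in cv2.findContours(m,cv2.RETR_EXTERNAL,cv2.CHAIN_APPROX_NONE)[0]:
    if cv2.contourArea(c)<100: continue
    X=ray("top",c[:,0],.112)[:,:2].astype(np.float32)*1000
    r=cv2.minAreaRect(X);print("paddle",cv2.boundingRect(c),r,np.round(cv2.boxPoints(r)).tolist())
# lid edges by line fits
l=((abs(z-.112)<.008)&(d>0)).astype(np.uint8); l[:,300:]=0
c=max(cv2.findContours(l,cv2.RETR_EXTERNAL,cv2.CHAIN_APPROX_NONE)[0],key=cv2.contourArea)
X=ray("top",c[:,0],.112)[:,:2]*1000; th=np.radians(9);R=np.array([[np.cos(th),-np.sin(th)],[np.sin(th),np.cos(th)]])
Y=(X-[515,224])@R
for n,i,lo in(("front",0,-1),("right",1,-1),("left",1,1),("rear",0,1)):
    half=[110,145][i]; s=Y[(abs(Y[:,i]-lo*half)<12)&(abs(Y[:,1-i])<[110,145][1-i]-25)]
    vx,vy,x0,y0=cv2.fitLine(s.astype(np.float32),cv2.DIST_HUBER,0,.01,.01).ravel()
    print(n,len(s),"at",np.median(s[:,i]),"ang off",np.degrees(np.arctan2(vy,vx)))
E
```

```text
paddle (132, 231, 27, 33) ((492.6892395019531, 219.25726318359375), (58.618709564208984, 45.317665100097656), 9.01086711883545) [[460.0, 237.0], [467.0, 192.0], [525.0, 201.0], [518.0, 246.0]]
front 130 at -111.74404602544479 ang off -89.969734
right 89 at -144.4839671896028 ang off 0.012161502
left 91 at 144.60629724384677 ang off -0.014596062
rear 130 at 107.37678961247302 ang off 89.82263
```

Emit:
{"name": "drive_tool", "arguments": {
  "commands": [
    {"wy": 0.078,"dz": 0.6,"dx": -0.8},
    {"wy": 0.078,"dz": 0.8,"dx": -1},
    {"dz": 0.8,"dx": -1},
    {"dz": 0.8,"dx": -1},
    {"dz": 0.8,"dx": -1},
    {"dz": 0.8,"dx": -1},
    {"dz": 0.8,"dx": -1},
    {"dz": 0.8,"dx": -1}
  ]
}}

```text
schema error: expected keys dx, dy, dz, wx, wy, wz, grip
```

```bash
cat >> h.py <<'E'
th=np.radians(9); LX=np.array([np.cos(th),np.sin(th),0]); LY=np.array([-np.sin(th),np.cos(th),0]); UP=np.array([0,0,1.])
GRIP=np.array([.478,.218,.107]); HINGE=np.array([.6214,.2409,.100])
def report():
    s=bot.read_state(); R=np.array(s["tcp_rot"]); p=np.array(s["position"])
    print("t",s["time_s"],"pos",p.round(4),"open",round(float(s["opening"]),3),"F",np.round(s["force"],1),"q",np.round(s["joint_positions"],1))
    return p,R
def togo(target,tilt=0):
    "target: grasp point; tilt deg of pointing toward robot"
    from scipy.spatial.transform import Rotation as Ro
    p,R=report(); t=np.radians(tilt)
    y=-np.cos(t)*UP-np.sin(t)*LX; x=-LY; T=np.c_[x,y,np.cross(x,y)]
    print("shift/4cm",np.round(R.T@(target-.003*y-p)/.04,3),"turn/90",np.round(Ro.from_matrix(R.T@T).as_rotvec()/(np.pi/2),4))
E
python3 -c "
from h import *
togo(GRIP+.09*UP)"
```

```text
t 0.1 pos [ 0.2437 -0.5749  0.2437] open 0.997 F [0.3 0.9 0.6] q [-77.3  30.3  82.1  -0.   67.7 -10.2]
shift/4cm [-15.964   1.126  13.126] turn/90 [-0.      0.1551 -0.0012]
```

All keys are required, so I'll send full rows.

Emit:
{"name": "drive_tool", "arguments": {
  "commands": [
    {"dx": -0.8,"dy": 0,"dz": 0.6,"wx": 0,"wy": 0.078,"wz": 0,"grip": 70},
    {"dx": -1,"dy": 0,"dz": 0.8,"wx": 0,"wy": 0.078,"wz": 0,"grip": 70},
    {"dx": -1,"dy": 0,"dz": 0.8,"wx": 0,"wy": 0,"wz": 0,"grip": 70},
    {"dx": -1,"dy": 0,"dz": 0.8,"wx": 0,"wy": 0,"wz": 0,"grip": 70},
    {"dx": -1,"dy": 0,"dz": 0.8,"wx": 0,"wy": 0,"wz": 0,"grip": 70},
    {"dx": -1,"dy": 0,"dz": 0.8,"wx": 0,"wy": 0,"wz": 0,"grip": 70},
    {"dx": -1,"dy": 0,"dz": 0.8,"wx": 0,"wy": 0,"wz": 0,"grip": 70},
    {"dx": -1,"dy": 0,"dz": 0.8,"wx": 0,"wy": 0,"wz": 0,"grip": 70}
  ]
}}

```text
time_s: 1.1
position: [0.4262, -0.2209, 0.2444]
tcp_rot: [[0.155, -0.0, 0.988], [-0.988, 0.0, 0.155], [-0.0, -1.0, -0.0]]
force: [0.6, -0.3, -0.1]
opening: 0.804
```

```bash
python3 -c "
from h import *
togo(GRIP+.09*UP)"
```

```text
t 1.1 pos [ 0.4262 -0.2209  0.2444] open 0.804 F [ 0.6 -0.3 -0.1] q [-40.8  19.1 102.4   0.   58.5  40.3]
shift/4cm [-10.639   1.112   2.978] turn/90 [ 0.0001 -0.0011 -0.0002]
```

Emit:
{"name": "drive_tool", "arguments": {
  "commands": [
    {"dx": -1,"dy": 0,"dz": 0.3,"wx": 0,"wy": 0,"wz": 0,"grip": 70},
    {"dx": -1,"dy": 0,"dz": 0.3,"wx": 0,"wy": 0,"wz": 0,"grip": 70},
    {"dx": -1,"dy": 0,"dz": 0.3,"wx": 0,"wy": 0,"wz": 0,"grip": 70},
    {"dx": -1,"dy": 0,"dz": 0.3,"wx": 0,"wy": 0,"wz": 0,"grip": 70},
    {"dx": -1,"dy": 0,"dz": 0.3,"wx": 0,"wy": 0,"wz": 0,"grip": 70},
    {"dx": -1,"dy": 0,"dz": 0.3,"wx": 0,"wy": 0,"wz": 0,"grip": 70},
    {"dx": -1,"dy": 0,"dz": 0.3,"wx": 0,"wy": 0,"wz": 0,"grip": 70},
    {"dx": -1,"dy": 0,"dz": 0.3,"wx": 0,"wy": 0,"wz": 0,"grip": 70}
  ]
}}

```text
time_s: 2.1
position: [0.4707, 0.1099, 0.2443]
tcp_rot: [[0.155, -0.0, 0.988], [-0.988, -0.0, 0.155], [-0.0, -1.0, -0.0]]
force: [0.7, 0.3, -0.4]
opening: 0.803
```

Emit:
{"name": "drive_tool", "arguments": {
  "commands": [
    {"dx": -1,"dy": 0,"dz": 0.3,"wx": 0,"wy": 0,"wz": 0,"grip": 70},
    {"dx": -1,"dy": 0,"dz": 0.2,"wx": 0,"wy": 0,"wz": 0,"grip": 70},
    {"dx": -0.3,"dy": 0.5,"dz": 0,"wx": 0,"wy": 0,"wz": 0,"grip": 70},
    {"dx": 0,"dy": 0.5,"dz": 0,"wx": 0,"wy": 0,"wz": 0,"grip": 70}
  ]
}}

```text
time_s: 2.6
position: [0.476, 0.2038, 0.2039]
tcp_rot: [[0.157, 0.0, 0.988], [-0.988, 0.0, 0.157], [-0.0, -1.0, 0.0]]
force: [0.1, -0.4, 0.2]
opening: 0.808
```

```bash
python3 -c "
from h import *
togo(GRIP+.09*UP)
for n in ('top','side'): cv2.imwrite(f'pics/{n}1.png',imaging.capture(n)[0][:,:,::-1])"
```

```text
t 2.6 pos [0.476  0.2038 0.2039] open 0.808 F [ 0.1 -0.4  0.2] q [10.8 25.3 99.8  0.  54.9 91.7]
shift/4cm [-0.342  0.099  0.106] turn/90 [-0.0001  0.0007 -0.0001]
```

View pics/side1.png

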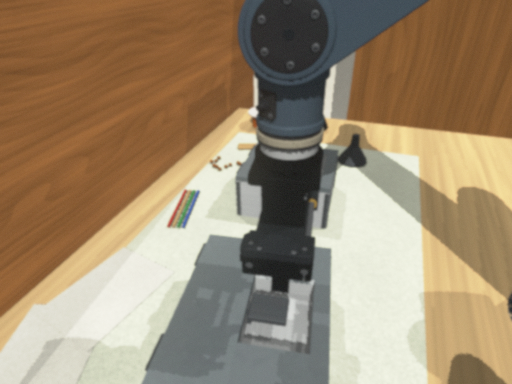

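The side view shows the gripper over the paddle with its jaws across the width, fingers at about (280,285) and the paddle at about (268,307). I'll line up, go down and close.

Emit:
{"name": "drive_tool", "arguments": {
  "commands": [
    {"dx": -0.34,"dy": 0.3,"dz": 0.1,"wx": 0,"wy": 0,"wz": 0,"grip": 70},
    {"dx": 0,"dy": 0.5,"dz": 0,"wx": 0,"wy": 0,"wz": 0,"grip": 70},
    {"dx": 0,"dy": 0.4,"dz": 0,"wx": 0,"wy": 0,"wz": 0,"grip": 70},
    {"dx": 0,"dy": 0.4,"dz": 0,"wx": 0,"wy": 0,"wz": 0,"grip": 70},
    {"dx": 0,"dy": 0.4,"dz": 0,"wx": 0,"wy": 0,"wz": 0,"grip": 70},
    {"dx": 0,"dy": 0.4,"dz": 0,"wx": 0,"wy": 0,"wz": 0,"grip": 70},
    {"dx": 0,"dy": 0,"dz": 0,"wx": 0,"wy": 0,"wz": 0,"grip": 70}
  ]
}}

```text
time_s: 3.58
position: [0.4777, 0.2167, 0.1075]
tcp_rot: [[0.155, -0.002, 0.988], [-0.988, -0.0, 0.155], [0.0, -1.0, -0.002]]
force: [0.2, 0.2, 0.5]
opening: 0.801
```

```bash
python3 -c "
from h import *
togo(GRIP)"
```

```text
t 3.575 pos [0.4777 0.2167 0.1075] open 0.801 F [0.2 0.2 0.5] q [ 12.2  34.7 103.1   0.   42.3  93.3]
shift/4cm [-0.032 -0.063  0.013] turn/90 [ 0.0014 -0.0009 -0.    ]
```

Emit:
{"name": "drive_tool", "arguments": {
  "commands": [
    {"dx": -0.03,"dy": 0,"dz": 0,"wx": 0,"wy": 0,"wz": 0,"grip": 55},
    {"dx": 0,"dy": 0,"dz": 0,"wx": 0,"wy": 0,"wz": 0,"grip": 40},
    {"dx": 0,"dy": 0,"dz": 0,"wx": 0,"wy": 0,"wz": 0,"grip": 30},
    {"dx": 0,"dy": 0,"dz": 0,"wx": 0,"wy": 0,"wz": 0,"grip": 30},
    {"dx": 0,"dy": 0,"dz": 0,"wx": 0,"wy": 0,"wz": 0,"grip": 30}
  ]
}}

```text
time_s: 4.2
position: [0.4783, 0.2173, 0.109]
tcp_rot: [[0.156, 0.001, 0.988], [-0.988, -0.001, 0.156], [0.001, -1.0, 0.001]]
force: [-0.3, -4.0, 3.0]
opening: 0.516
```

```bash
cat >> h.py <<'E'
def grip_at(a,b,cx=0.):
    "grasp point for paddle angle a, lid angle b (rad); cx: measured along-plate grip offset"
    r=.040-cx; X=-.105-r*np.cos(a); Z=.007+r*np.sin(a)
    return HINGE+LX*(X*np.cos(b)+Z*np.sin(b))+UP*(-X*np.sin(b)+Z*np.cos(b))
def rows(path,start):
    "path: (paddle, lid, tilt deg); start: same; prints normalised row steps in tool axes"
    for s in path:
        t0,t1=np.radians(start[2]),np.radians(s[2]); y=lambda t:-np.cos(t)*UP-np.sin(t)*LX
        d=(grip_at(*s[:2])-.003*y(t1))-(grip_at(*start[:2])-.003*y(t0))
        Y=y(t0);Z=np.cross(-LY,Y); print(s,"dy %.3f dz %.3f wx %.3f"%(d@Y/.04,d@Z/.04,-(s[2]-start[2])/90)); start=s
E
python3 -c "
from h import *
print(grip_at(0,0)); report()
rows([(.1,0,3),(.2,0,7),(.3,0,11),(.4,0,15),(.5,0,18),(.6,0,20),(.6,.05,21),(.6,.1,22)],(0,0,0))"
```

```text
[0.47818519 0.218217   0.107     ]
t 4.2 pos [0.4783 0.2173 0.109 ] open 0.516 F [-0.3 -4.   3. ] q [ 1.23e+01  3.45e+01  1.03e+02 -1.00e-01  4.24e+01  9.34e+01]
(0.1, 0, 3) dy -0.100 dz 0.009 wx -0.033
(0.2, 0, 7) dy -0.099 dz 0.015 wx -0.044
(0.3, 0, 11) dy -0.099 dz 0.018 wx -0.044
(0.4, 0, 15) dy -0.099 dz 0.021 wx -0.044
(0.5, 0, 18) dy -0.098 dz 0.023 wx -0.033
(0.6, 0, 20) dy -0.097 dz 0.026 wx -0.022
(0.6, 0.05, 21) dy -0.175 dz -0.019 wx -0.011
(0.6, 0.1, 22) dy -0.176 dz -0.013 wx -0.011
```

The opening is 45 mm, which is the paddle's width, so it's gripped. I'll pull it to about 0.6 rad.

Emit:
{"name": "drive_tool", "arguments": {
  "commands": [
    {"dx": 0,"dy": -0.1,"dz": 0.01,"wx": -0.035,"wy": 0,"wz": 0,"grip": 30},
    {"dx": 0,"dy": -0.1,"dz": 0.015,"wx": -0.045,"wy": 0,"wz": 0,"grip": 30},
    {"dx": 0,"dy": -0.1,"dz": 0.018,"wx": -0.045,"wy": 0,"wz": 0,"grip": 30},
    {"dx": 0,"dy": -0.1,"dz": 0.02,"wx": -0.045,"wy": 0,"wz": 0,"grip": 30},
    {"dx": 0,"dy": -0.1,"dz": 0.023,"wx": -0.035,"wy": 0,"wz": 0,"grip": 30},
    {"dx": 0,"dy": -0.1,"dz": 0.026,"wx": -0.02,"wy": 0,"wz": 0,"grip": 30},
    {"dx": 0,"dy": 0,"dz": 0,"wx": 0,"wy": 0,"wz": 0,"grip": 30}
  ]
}}

```text
time_s: 5.08
position: [0.4827, 0.218, 0.1284]
tcp_rot: [[0.155, -0.351, 0.923], [-0.988, -0.056, 0.145], [0.001, -0.935, -0.355]]
force: [-3.6, -2.9, -10.6]
opening: 0.514
```

```bash
python3 -c "
from h import *
togo(grip_at(.6,0),20)
p,d=imaging.capture('side'); cv2.imwrite('pics/side2.png',cv2.resize(p[200:384,150:350,::-1],None,fx=3,fy=3))
rows([(.6,b,20+35*b/1.05) for b in np.arange(.08,1.1,.08)],(.6,0,20))"
```

```text
t 5.075 pos [0.4827 0.218  0.1284] open 0.514 F [ -3.6  -2.9 -10.6] q [11.7 40.1 87.8  1.  72.9 92.3]
shift/4cm [-0.024 -0.126  0.048] turn/90 [ 0.0091 -0.0011  0.0005]
(0.6, np.float64(0.08), np.float64(22.666666666666668)) dy -0.281 dz -0.024 wx -0.030
(0.6, np.float64(0.16), np.float64(25.333333333333336)) dy -0.282 dz -0.015 wx -0.030
(0.6, np.float64(0.24), np.float64(28.0)) dy -0.282 dz -0.005 wx -0.030
(0.6, np.float64(0.32), np.float64(30.666666666666668)) dy -0.282 dz 0.004 wx -0.030
(0.6, np.float64(0.4), np.float64(33.33333333333333)) dy -0.282 dz 0.014 wx -0.030
(0.6, np.float64(0.48000000000000004), np.float64(36.0)) dy -0.281 dz 0.023 wx -0.030
(0.6, np.float64(0.5599999999999999), np.float64(38.666666666666664)) dy -0.281 dz 0.032 wx -0.030
(0.6, np.float64(0.64), np.float64(41.333333333333336)) dy -0.280 dz 0.042 wx -0.030
(0.6, np.float64(0.72), np.float64(44.0)) dy -0.278 dz 0.051 wx -0.030
(0.6, np.float64(0.7999999999999999), np.float64(46.66666666666666)) dy -0.276 dz 0.060 wx -0.030
(0.6, np.float64(0.88), np.float64(49.33333333333333)) dy -0.274 dz 0.070 wx -0.030
(0.6, np.float64(0.96), np.float64(52.0)) dy -0.272 dz 0.079 wx -0.030
(0.6, np.float64(1.04), np.float64(54.666666666666664)) dy -0.269 dz 0.088 wx -0.030
```

View pics/side2.png

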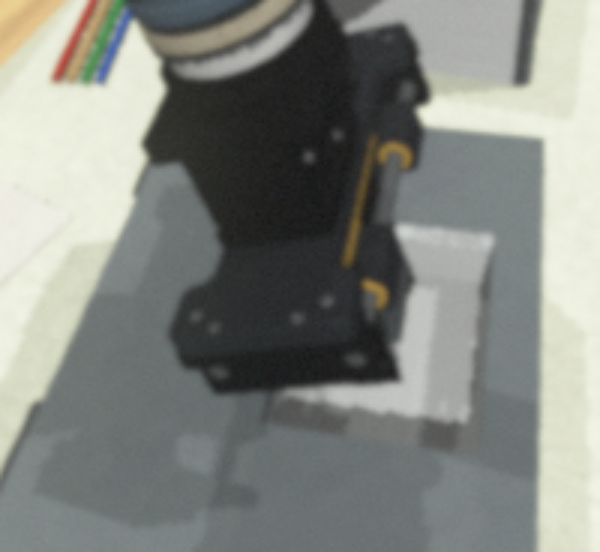

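The tool has the paddle raised clear of the recess, at about 0.48 rad with roughly 11 N of pull. The lag is about 5 mm. I'll pull a little more and start raising the lid.

Emit:
{"name": "drive_tool", "arguments": {
  "commands": [
    {"dx": 0,"dy": -0.1,"dz": 0.03,"wx": 0,"wy": 0,"wz": 0,"grip": 30},
    {"dx": 0,"dy": -0.28,"dz": -0.02,"wx": -0.03,"wy": 0,"wz": 0,"grip": 30},
    {"dx": 0,"dy": -0.28,"dz": -0.015,"wx": -0.03,"wy": 0,"wz": 0,"grip": 30},
    {"dx": 0,"dy": -0.28,"dz": -0.005,"wx": -0.03,"wy": 0,"wz": 0,"grip": 30},
    {"dx": 0,"dy": 0,"dz": 0,"wx": 0,"wy": 0,"wz": 0,"grip": 30}
  ]
}}

```text
time_s: 5.75
position: [0.496, 0.2201, 0.1651]
tcp_rot: [[0.156, -0.48, 0.864], [-0.988, -0.077, 0.135], [0.001, -0.874, -0.486]]
force: [-7.7, -4.0, -4.1]
opening: 0.514
```

```bash
cat >> h.py <<'E'
def solve():
    "paddle, lid angle from the measured grasp point"
    from scipy.optimize import least_squares
    s=bot.read_state(); R=np.array(s["tcp_rot"]); g=np.array(s["position"])+.003*R[:,1]
    f=lambda v:[(grip_at(*v)-g)@LX,(grip_at(*v)-g)@UP]
    r=least_squares(f,[.6,.3],bounds=([-.2,-.1],[1.2,1.5]),xtol=1e-12,ftol=1e-12,gtol=1e-12)
    print("paddle,lid",r.x.round(3),"res mm",r.fun*1000,"lateral mm",(grip_at(*r.x)-g)@LY*1000,"tilt",np.degrees(np.arccos(-R[2,1])))
E
python3 -c "
from h import *
togo(grip_at(.6,.24),28); solve()
p,d=imaging.capture('side'); cv2.imwrite('pics/side3.png',p[:,:,::-1])"
```

```text
t 5.75 pos [0.496  0.2201 0.1651] open 0.514 F [-7.7 -4.  -4.1] q [11.5 41.7 79.4  1.2 87.9 92.2]
shift/4cm [-0.023  0.002  0.043] turn/90 [ 0.0119 -0.0009  0.0006]
paddle,lid [0.467 0.276] res mm [ 1.24226052e-11 -7.41073869e-12] lateral mm 0.935463936376285 tilt 29.068987352787747
```

View pics/side3.png

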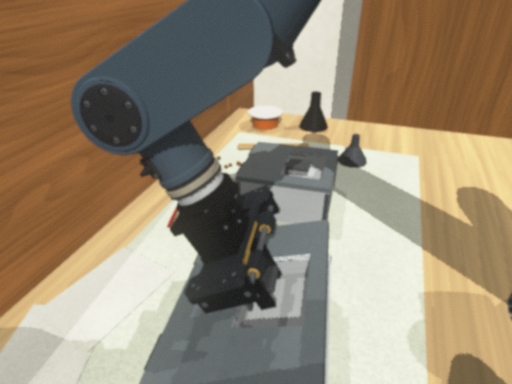

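The lid is rising: its front right corner moved from about (330,247) to (328,222). The grip is holding and the forces are small, so I'll continue.

Emit:
{"name": "drive_tool", "arguments": {
  "commands": [
    {"dx": 0,"dy": -0.28,"dz": 0.02,"wx": -0.03,"wy": 0,"wz": 0,"grip": 30},
    {"dx": 0,"dy": -0.28,"dz": 0.03,"wx": -0.03,"wy": 0,"wz": 0,"grip": 30},
    {"dx": 0,"dy": -0.28,"dz": 0.035,"wx": -0.03,"wy": 0,"wz": 0,"grip": 30},
    {"dx": 0,"dy": -0.28,"dz": 0.04,"wx": -0.03,"wy": 0,"wz": 0,"grip": 30},
    {"dx": 0,"dy": 0,"dz": 0,"wx": 0,"wy": 0,"wz": 0,"grip": 30}
  ]
}}

```text
time_s: 6.42
position: [0.5233, 0.2244, 0.2014]
tcp_rot: [[0.156, -0.636, 0.756], [-0.988, -0.101, 0.118], [0.002, -0.765, -0.644]]
force: [-11.9, -5.4, 0.7]
opening: 0.509
```

```bash
python3 -c "
from h import *
togo(grip_at(.55,.56),38); solve()
rows([(.5,b,38+18*(b-.56)/.5) for b in np.arange(.64,1.15,.08)],(.5,.56,38))
p,d=imaging.capture('side'); cv2.imwrite('pics/side4.png',p[:,:,::-1])
W=cloud('side',d); print('lid right part:'); 
L=(W-HINGE); lx=L@LX; ly=L@LY; m=(abs(ly+.10)<.03)&(lx<.02)&(lx>-.24)&(W[...,2]>.12)&(d>0)&(p.max(2)<130)
print(m.sum(), np.degrees(np.arctan(np.polyfit(lx[m],W[...,2][m],1)[0])), lx[m].min(),W[...,2][m].max())"
```

```text
t 6.425 pos [0.5233 0.2244 0.2014] open 0.509 F [-11.9  -5.4   0.7] q [ 11.3  46.4  67.1   1.5 106.5  92.2]
shift/4cm [-0.023  0.055 -0.009] turn/90 [ 0.0233 -0.001   0.0005]
paddle,lid [0.557 0.574] res mm [ 7.19684652e-12 -7.85482790e-12] lateral mm 0.9289959207658496 tilt 40.09848644492204
(0.5, np.float64(0.64), np.float64(40.879999999999995)) dy -0.283 dz 0.038 wx -0.032
(0.5, np.float64(0.72), np.float64(43.76)) dy -0.282 dz 0.047 wx -0.032
(0.5, np.float64(0.7999999999999999), np.float64(46.63999999999999)) dy -0.280 dz 0.055 wx -0.032
(0.5, np.float64(0.8799999999999999), np.float64(49.519999999999996)) dy -0.279 dz 0.063 wx -0.032
(0.5, np.float64(0.9599999999999999), np.float64(52.39999999999999)) dy -0.277 dz 0.072 wx -0.032
(0.5, np.float64(1.0399999999999998), np.float64(55.27999999999999)) dy -0.275 dz 0.080 wx -0.032
(0.5, np.float64(1.1199999999999997), np.float64(58.15999999999998)) dy -0.272 dz 0.088 wx -0.032
lid right part:
1930 15.92873055815135 -0.18257320131018956 0.29398718360836296
```

View pics/side4.png

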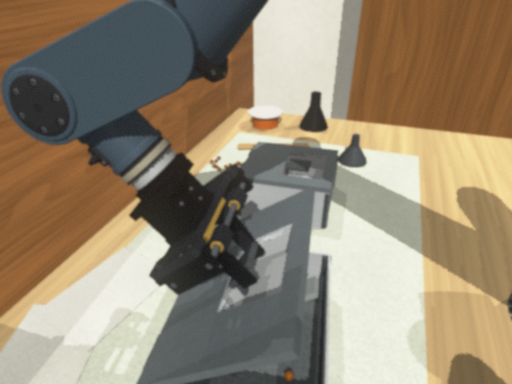

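The lid stands at about 30° and the case box is visible below it. The grip estimate of 0.57 rad agrees with that. Continuing.

Emit:
{"name": "drive_tool", "arguments": {
  "commands": [
    {"dx": 0,"dy": -0.28,"dz": 0.04,"wx": -0.025,"wy": 0,"wz": 0,"grip": 30},
    {"dx": 0,"dy": -0.28,"dz": 0.05,"wx": -0.025,"wy": 0,"wz": 0,"grip": 30},
    {"dx": 0,"dy": -0.28,"dz": 0.055,"wx": -0.025,"wy": 0,"wz": 0,"grip": 30},
    {"dx": 0,"dy": -0.28,"dz": 0.065,"wx": -0.025,"wy": 0,"wz": 0,"grip": 30},
    {"dx": 0,"dy": 0,"dz": 0,"wx": 0,"wy": 0,"wz": 0,"grip": 30}
  ]
}}

```text
time_s: 7.1
position: [0.5607, 0.2304, 0.2303]
tcp_rot: [[0.156, -0.745, 0.649], [-0.988, -0.118, 0.101], [0.001, -0.657, -0.754]]
force: [-10.4, -5.6, 4.2]
opening: 0.51
```

```bash
python3 -c "
from h import *
togo(grip_at(.55,.88),48); solve()
rows([(.55,b,49+8*(b-.88)/.25) for b in (.96,1.04,1.12)],(.55,.88,49))"
```

```text
t 7.1 pos [0.5607 0.2304 0.2303] open 0.51 F [-10.4  -5.6   4.2] q [ 11.1  52.1  54.1   1.8 122.7  92.4]
shift/4cm [-0.023  0.116  0.008] turn/90 [ 0.0107 -0.001   0.0001]
paddle,lid [0.428 0.944] res mm [ 3.88970365e-10 -1.04927178e-09] lateral mm 0.9055768516980722 tilt 48.9613896047982
(0.55, 0.96, 51.56) dy -0.274 dz 0.077 wx -0.028
(0.55, 1.04, 54.120000000000005) dy -0.271 dz 0.087 wx -0.028
(0.55, 1.12, 56.68000000000001) dy -0.268 dz 0.096 wx -0.028
```

Emit:
{"name": "drive_tool", "arguments": {
  "commands": [
    {"dx": 0,"dy": -0.26,"dz": 0.09,"wx": -0.02,"wy": 0,"wz": 0,"grip": 30},
    {"dx": 0,"dy": -0.26,"dz": 0.09,"wx": -0.02,"wy": 0,"wz": 0,"grip": 30},
    {"dx": 0,"dy": 0,"dz": 0,"wx": 0,"wy": 0,"wz": 0,"grip": 30}
  ]
}}

```text
time_s: 7.48
position: [0.5819, 0.2338, 0.2392]
tcp_rot: [[0.155, -0.782, 0.603], [-0.988, -0.124, 0.094], [0.001, -0.61, -0.792]]
force: [-8.4, -5.5, 5.9]
opening: 0.51
```

```bash
python3 -c "
from h import *
report(); solve()
p,d=imaging.capture('side'); cv2.imwrite('pics/side5.png',p[:,:,::-1])"
```

```text
t 7.475 pos [0.5819 0.2338 0.2392] open 0.51 F [-8.4 -5.5  5.9] q [ 11.   55.2  47.4   2.  129.7  92.6]
paddle,lid [0.376 1.119] res mm [ 1.08608195e-08 -5.69305436e-08] lateral mm 0.8624410706587597 tilt 52.3865526964432
```

View pics/side5.png

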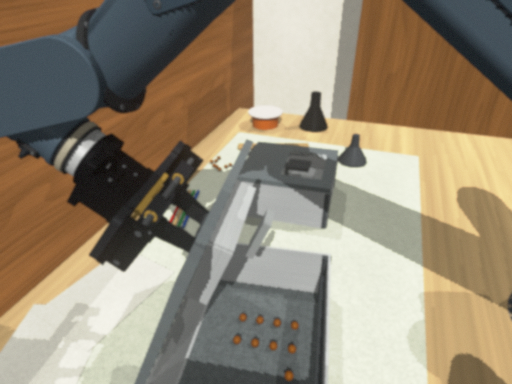

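The lid stands open at roughly 60°, with the contents and the underside visible. The narrow case is still shut. I'll let go and retreat along the fingers.

Emit:
{"name": "drive_tool", "arguments": {
  "commands": [
    {"dx": 0,"dy": 0,"dz": 0,"wx": 0,"wy": 0,"wz": 0,"grip": 60},
    {"dx": 0,"dy": 0,"dz": 0,"wx": 0,"wy": 0,"wz": 0,"grip": 70},
    {"dx": 0,"dy": 0,"dz": 0,"wx": 0,"wy": 0,"wz": 0,"grip": 70},
    {"dx": 0,"dy": -0.4,"dz": 0,"wx": 0,"wy": 0,"wz": 0,"grip": 70},
    {"dx": 0,"dy": -0.6,"dz": 0,"wx": 0,"wy": 0,"wz": 0,"grip": 70},
    {"dx": 0,"dy": -0.6,"dz": 0,"wx": 0,"wy": 0,"wz": 0,"grip": 70},
    {"dx": 0,"dy": -0.6,"dz": 0,"wx": 0,"wy": 0,"wz": 0,"grip": 70},
    {"dx": 0,"dy": 0,"dz": 0,"wx": 0,"wy": 0,"wz": 0,"grip": 70}
  ]
}}

```text
time_s: 8.52
position: [0.6534, 0.2452, 0.2914]
tcp_rot: [[0.155, -0.773, 0.615], [-0.988, -0.121, 0.097], [-0.0, -0.622, -0.783]]
force: [-0.2, -0.4, -0.4]
opening: 0.807
```

```bash
python3 -c "
from h import *
report()
p,d=imaging.capture('side'); cv2.imwrite('pics/side6.png',p[:,:,::-1])
t,dt=imaging.capture('top'); cv2.imwrite('pics/top6.png',t[:,:,::-1])
for n,q,dd in (('side',p,d),('top',t,dt)):
    W=cloud(n,dd); L=W-HINGE; lx=L@LX; ly=L@LY
    m=(abs(ly)<.14)&(lx<-.01)&(lx>-.2)&(W[...,2]>.15)&(W[...,2]<.32)&(dd>0)
    print(n,m.sum()); 
    for y in (-.13,-.11,-.09,.11,.13):
        k=m&(abs(ly-y)<.01)
        if k.sum()>20: print(y,k.sum(),'angle med',np.median(np.degrees(np.arctan2(L[...,2][k],-lx[k]))).round(1),'zmax',W[...,2][k].max().round(3))
"
```

```text
t 8.525 pos [0.6534 0.2452 0.2914] open 0.807 F [-0.2 -0.4 -0.4] q [ 10.8  60.7  26.4   2.6 144.3  93.2]
side 5423
-0.13 52 angle med 68.6 zmax 0.307
-0.11 58 angle med 68.4 zmax 0.308
-0.09 65 angle med 68.5 zmax 0.308
0.11 224 angle med 68.4 zmax 0.308
0.13 256 angle med 68.4 zmax 0.308
top 5051
-0.13 450 angle med 71.3 zmax 0.313
-0.11 449 angle med 71.4 zmax 0.31
-0.09 452 angle med 71.4 zmax 0.31
```

View pics/side6.png

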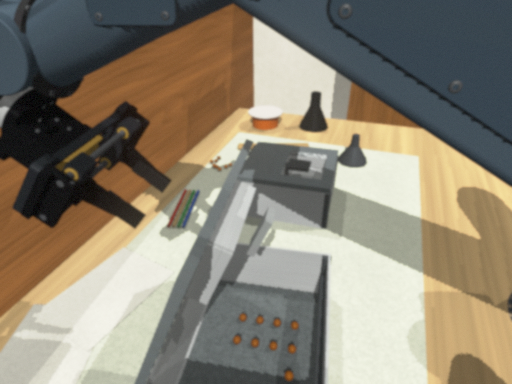

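View pics/top6.png

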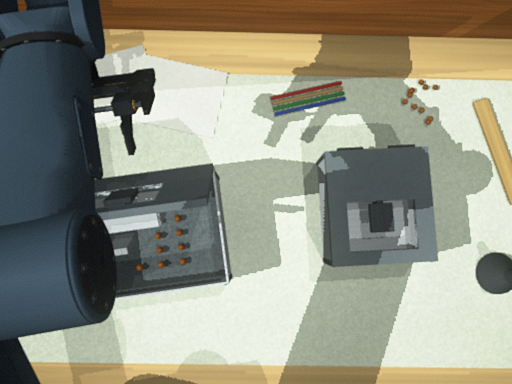

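The fingers are clear, the lid is standing and the narrow case is shut. Before handing in I'll check that the lid is at rest and how far the forearm clears it.

```bash
python3 -c "
from h import *
p,d=imaging.capture('side'); W=cloud('side',d); L=W-HINGE; lx=L@LX; ly=L@LY
m=(d>0)&(abs(ly)<.17)&(lx<.0)&(lx>-.25)&(W[...,2]>.15)
h,e=np.histogram(W[...,2][m],np.arange(.15,.8,.025)); print(dict(zip(e.round(3).tolist(),h.tolist())))
k=m&(abs(ly-.12)<.02)&(W[...,2]<.32); print('angle',np.median(np.degrees(np.arctan2(L[...,2][k],-lx[k]))).round(1),W[...,2][k].max())
n=W[(d>0)&(abs(W[...,0]-.58)<.11)&(abs(W[...,1]+.22)<.1)&(W[...,2]>.08)&(W[...,2]<.25)]; print('narrow zmax',np.percentile(n[:,2],[50,99,99.9]))
report()"
```

```text
{0.15: 147, 0.175: 350, 0.2: 583, 0.225: 806, 0.25: 1514, 0.275: 1514, 0.3: 1788, 0.325: 0, 0.35: 0, 0.375: 0, 0.4: 0, 0.425: 95, 0.45: 3001, 0.475: 9864, 0.5: 8399, 0.525: 0, 0.55: 0, 0.575: 0, 0.6: 0, 0.625: 0, 0.65: 0, 0.675: 0, 0.7: 0, 0.725: 0, 0.75: 0}
angle 68.4 0.3081320495975973
narrow zmax [0.110468   0.11262979 0.11305513]
t 8.675 pos [0.6517 0.2452 0.2903] open 0.803 F [ 0.6 -0.1  0.2] q [ 10.8  60.7  26.8   2.6 144.3  93.2]
```

```bash
python3 -c "
from rig import workorder
print(workorder.hand_in())"
```

```text
the job is handed in; nothing more can be done
None
```

The wider case's lid is standing open and let go, the narrower case is still shut, and I handed the job in at about 8.7 s. The hand-in reports no verdict.

- **What I did:** I found the wider case from the top camera's picture and depth. I pinched the sides of its paddle (opening read 45 mm, the paddle's width) and pulled it past the latch. I then raised the lid along its hinge arc, let go and backed off.
- **Wide lid:** it stands at about 1.12 rad (64°) from the grip position. The measured front-edge height of 0.308 m gives slightly more, about 66–67°. Raw depth angles read 68° (side camera) and 71° (top camera); these run high because they include the lid's thickness. All are well above the required 0.85 rad. Two side-camera readings 0.1 s apart gave the same angle, so it is at rest.
- **Narrow case:** its lid top stays flat at 0.11 m, so it is shut.
- **Robot:** it touches nothing that I could see: the wrist force is near zero, the fingers are clear, and the forearm's lowest points in view are more than 0.1 m above the lid.

While pulling, the paddle ran at about 0.38–0.56 rad instead of the planned 0.6. That stayed above the 0.35 rad latch threshold.

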